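# Clear the clamp press and hold its lever in the third notch

## Robot

A 6-joint arm with a two-finger parallel gripper is mounted at the origin on the work surface. World frame = base frame: x ahead of the robot, y to its left, z up, the work surface at z = 0. Lengths are in m, angles in rad, forces in N, time in s.
With the tool pointing down it reaches from about 0.325 to 0.775 m from the base axis. Payload 5.5 kg.
Tool frame: the origin (TCP) lies at the very end of the fingers, on their centre line; the grasp point (between the pads) lies 19 mm behind it (r.tcp_to_grasp is the distance from the TCP to the grasp point, in m); z points along the fingers, y is the line along which they close (so a half turn about z gives the same grasp; the last joint's range is limited). The gripper opens to 85 mm and grips with 20 to 120 N. Pads are 22 mm wide; open, the fingers measure 114 mm over their backs; the gripper's body (76 mm by 85 mm) begins 54 mm behind the grasp point. The pads swing forward as they close: fully open they stand 13 mm farther back than shut.
Start: joints at [-1.282, 0.091, 1.231, -0, 1.82, -0.057], TCP at [0.203, -0.564, 0.231] pointing down, gripper open.
Joint ranges: [-2.87, 2.87], [-0.86, 2.18], [0.17, 2.46], [-1.51, 4.65], [0.06, 2.69], [-2.65, 2.65]. Speed limits (rad/s): [2.57, 2.57, 3.01, 3.14, 3.14, 3.14].

## Interface

Orientations are given as a 3x3 rotation matrix whose columns are the frame's x, y, z axes.
In Python, from station import r gives the robot as it stands.
- The arm moves only by the shell command python3 shift.py FILE [FORCE], which reads ROWS from the file FILE. ROWS is one flat JSON list of numbers that holds 1 to 8 rows one after another, with no inner brackets; each row has 7 numbers: the finger opening in m, then dx, dy, dz in cm, then a rotation vector rx, ry, rz in units of 0.2 rad; each row is the pose to reach, as a shift and turn from the pose commanded when the command began, along the tool's axes at that moment; what a row does not reach only later rows make up. A row lasts 1/10 s, in which the tool goes at most 0.05 m and 0.15 rad, less where a joint would pass 70% of its speed; a pose out of reach is approached as far as the arm can. The fingers move at their own pace and stop on an object; FORCE is the grip in N (left out, the last holds). Time passes only in rows, so rows that do not move let the fingers close. It prints the time, the measured TCP pose, the force, the opening and the grip force at its end. Input that does not fit is refused with a message, and nothing moves.
- r.sense(): the state, without advancing time (a new reading comes with each control period).
- r.read_camera(name): name is "scene" or "top"; returns the picture (480x640x3 uint8, red, green, blue); there is no depth.
- r.get_calibration(name): a dict with "fx", "fy", "cx", "cy" (pixels), "camera_from_world" (4x4, takes a point from world to camera coordinates). Camera axes: x right, y down, z forward; pixel columns grow to the right and rows downward; lengths in m; the calibration is good to about 2 mm. A picture is of the moment at which its call begins. get_calibration takes no time and is no camera call.
- r.job_done(): hands the job in; it is judged then, once.
The state is a dict: "time_s": time; "joints": joint angles; "joint_vel": joint speeds; "joint_torque": joint torques, N m; "tcp_pos": TCP position; "ee_rot": TCP orientation; "wrist_force": force on the tool from outside, world axes, zero at the start; "wrist_torque": the same for the moment, N m; "opening": finger opening in m; "finger_force": force on a finger pad.
Only numpy, scipy, OpenCV 4.12 (cv2) and the standard library are available. Lean on these libraries where they do the work, as an engineer would, in place of code of your own. Each camera call takes 0.05 s, during which the arm holds its last target. There are 200 camera calls.

## Task

Take the scraper block off its mat and sweep the four loose steel slugs off the bed of the clamp press into the catch tray at the bed's end, without touching the slugs with the fingers (they have sharp burrs), then stand the scraper back on its mat. Then, with the gripper's fingers on the lever's black handle, bring the sprung lever down past its first two notches to the third, not on down to its bottom stop, and finish while holding it there against the spring so that the glued name plate stays clamped. Leave the other things on the desk where they are.

Things in the scene. Friction and masses are not known exactly. Their poses are not given: they have to be found in the camera images.
- press: Grey clamp press, fixed. Origin on the desk under mid-bed; x to its rear, y to its left, z up; offsets below are in this frame, in mm. Flat dark bed in the middle; behind it an aluminium clamp bar across the bed (x 30 to 60, 82 to 104 high), 2 posts (145 high), rear wall (95 high); at the left end the open catch tray; at the right (y -104 to -220) the lever's tower, disc, arm and handle.
- press_bed (a point): Centre of the bed's top face, 45 above the desk. The bed is flat, 155 (x) by 200 (y), without lips at its front (x -95), right (y -100) and left (y +100) edges. The slugs start with their centres at x -65 to 5, y -35 to 75 in the press frame.
- press_tray (a point): Centre of the floor of the open aluminium catch tray at the bed's left edge: outside 170 (x) by 95 (y) (press y 101 to 196), walls 4 thick, 42 high (just below the bed), floor 4 above the desk. Axes as the press.
- lever_pivot (a point): Pivot axis of the lever (along the press's y) at press x 60, y -155, 100 above the desk. A fixed round grey disc (radius 85, y -138 to -132) beside the arm has three steel teeth on its rim (85 to 96 from the pivot), one per notch: the arm's middle line passes a tooth when in that notch.
- lever (a joint): Lever angle q (rad): 0 at rest, arm to the front and 0.60 up; grows as the handle goes down. Handle centre: press x = 60 - 170 cos(0.60 - q), height 100 + 170 sin(0.60 - q). Notches, felt as force ripples, do not keep it: q 0.25, 0.50, 0.75 (height 158, 117, 75); bottom stop 0.95 (42). A spring returns it from anywhere: 3 to 8 N at the handle early, 6 to 12 near the third notch (9 in it).
- lever_handle (a point): Centre of the black round handle rod at the end of the lever arm: 18 mm in diameter, 65 mm long, along the press's y, sticking out to the right of the arm (the arm joins its left end). It lies at press y -187.5; nothing over 20 mm tall stands under or in front of it. It turns with the lever.
- scraper: The scraper block: grey foot 100 (its x) by 30 (its y) by 22 mm high with flat vertical long faces, on it a wooden grip 70 (x) by 22 (y), from 22 to 66 mm height; about 140 g. Origin: centre of its underside; it stands on its mat at the start, z up.
- mat: Thin black rubber mat, 180 (its x) by 110 (y) by 4 mm, fixed to the desk to the right of the press. Origin: centre of its underside; top 4 mm above the desk.
- slug0: Loose steel slug (disc) 22 mm in diameter, 5 mm thick, 15 g, lying flat on the bed at the start. Origin: centre of its underside.
- slug1: Loose steel slug (disc) 22 mm in diameter, 5 mm thick, 15 g, lying flat on the bed at the start. Origin: centre of its underside.
- slug2: Loose steel slug (disc) 22 mm in diameter, 5 mm thick, 15 g, lying flat on the bed at the start. Origin: centre of its underside.
- slug3: Loose steel slug (disc) 22 mm in diameter, 5 mm thick, 15 g, lying flat on the bed at the start. Origin: centre of its underside.
- stamp: Bystander: turned dark wooden rubber stamp, 36 mm wide, 75 mm tall, upright on the desk. Origin: centre of its underside.
- stapler: Bystander: black stapler 150 x 36 mm, 53 mm tall. Origin: centre of its underside.
- calculator: Bystander: grey desk calculator 120 x 75 mm, 14 mm thick (keys 17 mm). Origin: centre of its underside.
- mug: Bystander: white mug, 80 mm wide, 95 mm tall. Origin: centre of its underside.
- tape_dispenser: Bystander: black tape dispenser 140 x 50 mm, 82 mm tall. Origin: centre of its underside.
- glue: Bystander: white glue bottle, 40 mm wide, 110 mm tall. Origin: centre of its underside.
- pencil_cup: Bystander: dark metal pencil cup, 76 mm wide, 150 mm tall with its pencils. Origin: centre of its underside.

How it is judged:
By the outcome, as a careful person would: the job done as asked, in the order asked, and still so for the second after the job is handed in, while the arm keeps its last pose, push and grip.
It also fails if it takes over 61 s, if anything falls off the work surface, if the arm or the gripper's body presses on something with over 40 N, if the wrist force passes 120 N, or if a joint passes its speed limit or range.

## Working session

There is one attempt and no reset: what is moved stays moved. The work goes in short steps, Python scripts to look and compute and a shell command to move; the robot and the scene stay as the last step left them, time stands still between calls to the robot, and variables do not carry over. Pictures are saved under pics/ and viewed, at most 10 in all, crops included, and the job is handed in when it is done.

```bash
ls; mkdir -p pics; python3 - <<'E'
from station import r
import cv2,numpy as np
for n in("scene","top"):
    im=r.read_camera(n);cv2.imwrite(f"pics/{n}0.png",im[:,:,::-1]);c=r.get_calibration(n)
    print(n,c["fx"],c["fy"],c["cx"],c["cy"]);print(np.round(c["camera_from_world"],4))
s=r.sense();print(s["time_s"],s["tcp_pos"],np.round(s["ee_rot"],3),s["wrist_force"],r.tcp_to_grasp)
E
```

```text
pics
shift.py
station.py
scene 563.3061380970686 563.3061380970686 317.9511599063165 246.46026533341688
[[ 0.6714  0.7408 -0.0216 -0.3523]
 [ 0.455  -0.4351 -0.777  -0.1754]
 [-0.585   0.5118 -0.6292  1.9207]
 [ 0.      0.      0.      1.    ]]
top 515.1584566966709 515.1584566966709 317.9167996389672 238.97581195006967
[[ 0.0072 -0.9999  0.0105 -0.0219]
 [-0.9826 -0.0091 -0.1857  0.5753]
 [ 0.1858 -0.0089 -0.9825  1.4969]
 [ 0.      0.      0.      1.    ]]
0.1 [ 0.20329861 -0.56424901  0.23024886] [[ 0.941  0.339 -0.001]
 [ 0.339 -0.941  0.002]
 [ 0.    -0.002 -1.   ]] [-0.54813491 -0.36998776  0.06971591] 0.0187
```

View pics/scene0.png

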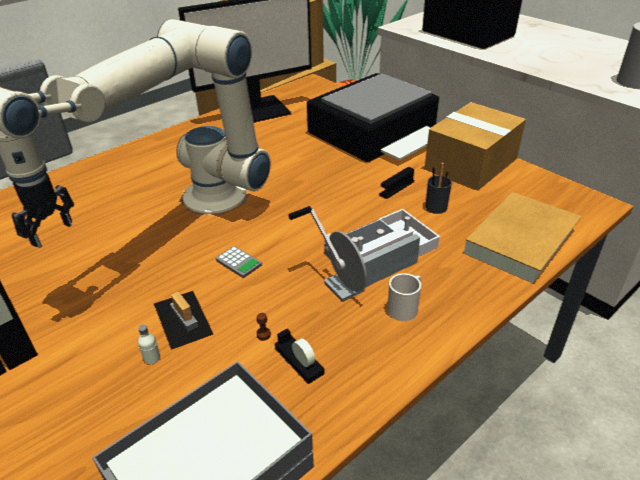

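View pics/top0.png

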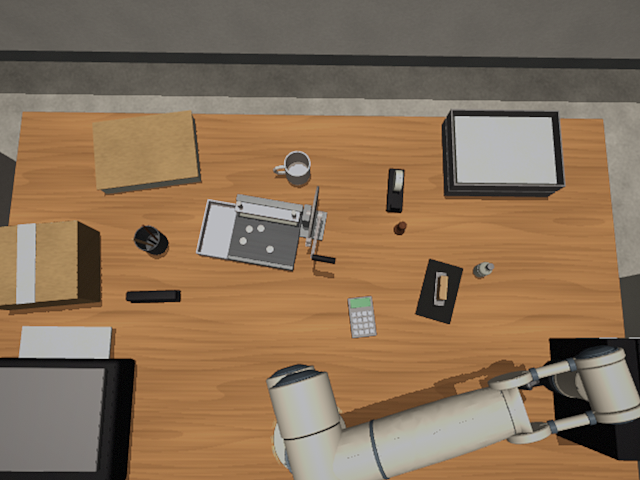

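The scene picture shows the press at about (370,250), its lever handle at (300,212), the scraper on its mat at (183,312), and the glue, stamp and tape around them. The top picture shows the mat at (440,291), bed at (268,240) with slugs at (261,228), (250,229), (243,241) and (270,250), tray at (215,230), and handle at (323,259). I'll crop both views enlarged.

```bash
cat >h.py <<'E'
from station import r
import cv2,numpy as np
def cal(n):
    c=r.get_calibration(n);T=np.array(c["camera_from_world"]);K=np.array([[c["fx"],0,c["cx"]],[0,c["fy"],c["cy"]],[0,0,1]]);return K,T
def ray(n,p):
    K,T=cal(n);d=T[:3,:3].T@np.linalg.solve(K,[p[0],p[1],1]);return -T[:3,:3].T@T[:3,3],d
def onz(n,p,z):
    o,d=ray(n,p);return o+d*(z-o[2])/d[2]
def tri(ps,pt):
    (K1,T1),(K2,T2)=cal("scene"),cal("top")
    X=cv2.triangulatePoints(K1@T1[:3],K2@T2[:3],np.array(ps,float).reshape(2,1),np.array(pt,float).reshape(2,1));return (X[:3]/X[3]).ravel()
def proj(n,P):
    K,T=cal(n);q=K@(T[:3,:3]@np.array(P,float)+T[:3,3]);return q[:2]/q[2]
E
python3 - <<'E'
import cv2,numpy as np
t=cv2.imread("pics/top0.png");s=cv2.imread("pics/scene0.png")
f=lambda im,x,y,w,h,k:cv2.resize(im[y:y+h,x:x+w],None,fx=k,fy=k,interpolation=cv2.INTER_CUBIC)
a=f(t,190,185,160,100,5);b=f(s,270,185,180,130,4.4)[:570]
cv2.imwrite("pics/c1.png",a);cv2.imwrite("pics/c2.png",b)
c=f(t,410,250,70,80,5.5);d=f(s,140,280,80,80,5.5)
cv2.imwrite("pics/c3.png",np.hstack([c[:440],d[:440,:415]]));print(c.shape)
E
```

```text
(440, 385, 3)
```

View pics/c1.png

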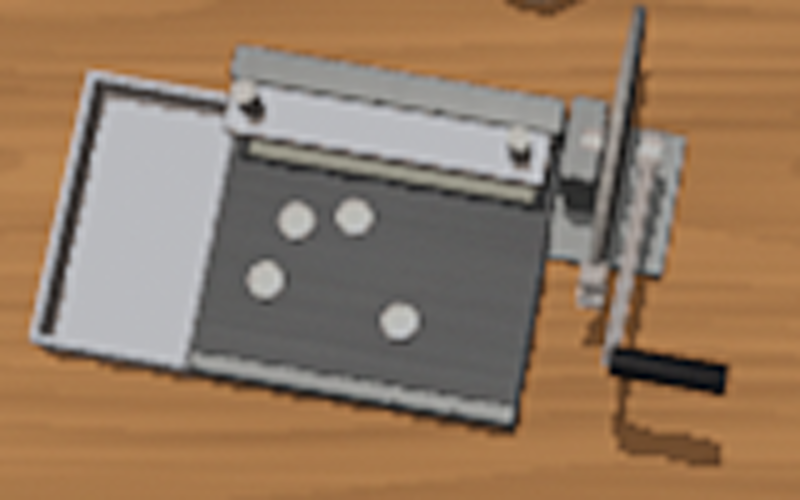

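View pics/c2.png

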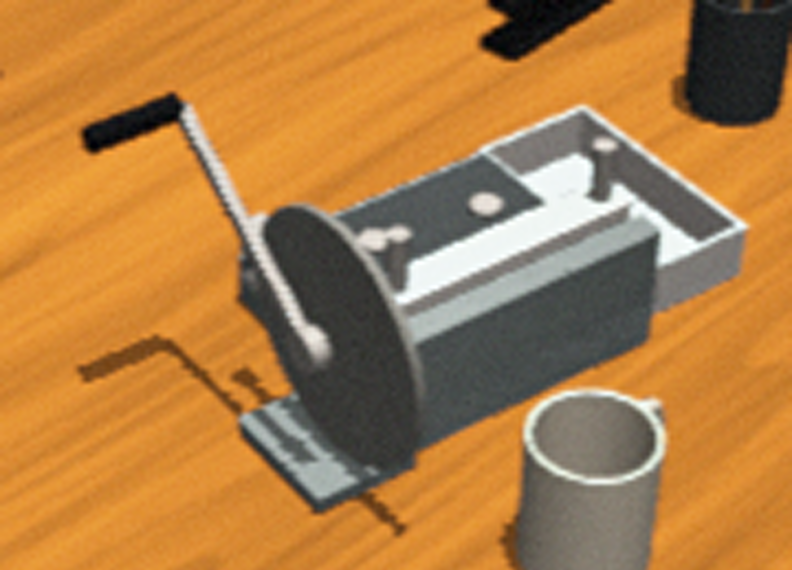

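View pics/c3.png

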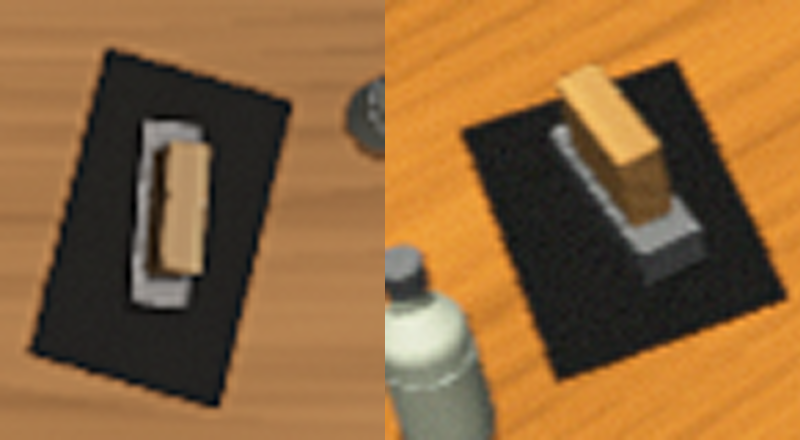

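Crop c1: the tray's outer corners are at (92,72) and (33,340), the bed's front edge runs (193,350)-(520,400), the slugs are at (296,220), (354,216), (265,279) and (399,321), and the handle runs (612,360)-(727,378). Crop c2: the handle runs (90,138)-(175,105) and the bed's front-left corner is at (487,150). Crop c3: the mat's corners are clear in both views, and the grip top is centred at about (187,208) in the top view and (612,115) in the scene view.

```bash
python3 - <<'E'
from h import *
np.set_printoptions(precision=4,suppress=True)
t=cv2.imread("pics/top0.png");s=cv2.imread("pics/scene0.png")
T=lambda c,k,ox,oy:(np.array(c)+.5)/k-.5+[ox,oy]
A=lambda x,y:T((x,y),5,190,185);B=lambda x,y:T((x,y),4.4,270,185);C=lambda x,y:T((x,y),5.5,410,250);D=lambda x,y:T((x-385,y),5.5,140,280)
print("cams",ray("top",(0,0))[0],ray("scene",(0,0))[0])
print("bed FL tri",tri(B(487,150),A(191,352)),onz("top",A(191,352),.045)[:2])
print("bed FR",onz("top",A(520,404),.045)[:2],"RL?",onz("top",A(232,140),.045)[:2])
print("tray RL",onz("top",A(90,72),.042)[:2],"FL",onz("top",A(33,342),.042)[:2],"tri RL",tri(B(748,228),A(90,72)),"FL",tri(B(585,107),A(33,342)))
print("handle",tri(B(133,122),A(669,370)),"ends",tri(B(88,138),A(727,379)),tri(B(178,103),A(611,360)))
print("mat top view",[onz("top",C(*p),.004)[:2] for p in((108,48),(292,100),(219,408),(32,352))])
print("mat tri",[tri(D(*q),C(*p)) for p,q in(((108,48),(785,297)),((292,100),(557,380)),((219,408),(463,130)),((32,352),(678,62)))])
# grip top masks
hs=cv2.cvtColor(t,cv2.COLOR_BGR2HSV)
def big(m,box):
    M=np.zeros_like(m);x,y,w,h=box;M[y:y+h,x:x+w]=m[y:y+h,x:x+w]
    return max(cv2.findContours(M,0,2)[0],key=cv2.contourArea)
gt=big(cv2.inRange(hs,(8,60,140),(30,255,255)),(432,270,18,36));rt=cv2.minAreaRect(gt);print("grip top",rt)
hs2=cv2.cvtColor(s,cv2.COLOR_BGR2HSV);gs=big(cv2.inRange(hs2,(8,60,165),(30,255,255)),(168,292,23,20));rs=cv2.minAreaRect(gs);print("grip scene",rs,D(612,115))
print("gripc tri",tri(D(612,115),C(187,208)),"mask",tri(rs[0],rt[0]))
print("grip corners z.07",[onz("top",C(*p),.070)[:2] for p in((168,140),(211,143),(205,277),(161,273))])
# triangulated corners
print("grip tri corners",[tri(D(*q),C(*p)) for p,q in(((168,140),(665,152)),((211,143),(622,166)),((205,277),(560,84)),((161,273),(598,65)))])
print("foot z.026",[onz("top",C(*p),.026)[:2] for p in((145,120),(132,303),(187,307))])
g=cv2.cvtColor(t,cv2.COLOR_BGR2GRAY)
m=(g>130).astype(np.uint8)
for p in((296,220),(354,216),(265,279),(399,321)):
    u=A(*p).round().astype(int);w=g[u[1]-4:u[1]+5,u[0]-4:u[0]+5].astype(float);w=np.clip(w-110,0,None);yy,xx=np.mgrid[-4:5,-4:5]
    c=u+[(w*xx).sum()/w.sum(),(w*yy).sum()/w.sum()];print("slug",c,onz("top",c,.05)[:2])
E
```

```text
cams [ 0.2872 -0.0033  1.5778] [ 1.4399 -0.7983  1.0646]
bed FL tri [0.5263 0.2539 0.0484] [0.5256 0.2532]
bed FR [0.4959 0.055 ] RL? [0.6568 0.2334]
tray RL [0.6996 0.3225] FL [0.5313 0.3489] tri RL [0.7001 0.323  0.0411] FL [0.5325 0.3502 0.0408]
handle [ 0.4943 -0.0312  0.1975] ends [ 0.4895 -0.0625  0.1988] [0.4994 0.0003 0.1986]
mat top view [array([ 0.5272, -0.3626]), array([ 0.4986, -0.4651]), array([ 0.3276, -0.4171]), array([ 0.3574, -0.315 ])]
mat tri [array([ 0.5273, -0.3629,  0.0026]), array([ 0.4987, -0.4656,  0.0026]), array([ 0.3278, -0.4171,  0.0035]), array([ 0.358 , -0.3143,  0.0027])]
grip top ((443.2029113769531, 287.36175537109375), (7.3628644943237305, 23.085647583007812), 4.39870548248291)
grip scene ((178.5, 300.5), (17.0, 21.0), 90.0) [180.8636 300.5   ]
gripc tri [ 0.4324 -0.3858  0.0672] mask [ 0.4307 -0.3879  0.0674]
grip corners z.07 [array([ 0.4675, -0.3781]), array([ 0.4661, -0.4011]), array([ 0.3946, -0.3951]), array([ 0.3965, -0.3717])]
grip tri corners [array([ 0.4684, -0.3789,  0.0647]), array([ 0.4668, -0.4003,  0.0694]), array([ 0.3964, -0.3931,  0.0667]), array([ 0.3975, -0.3717,  0.0656])]
foot z.026 [array([ 0.4838, -0.3767]), array([ 0.3833, -0.366 ]), array([ 0.3813, -0.396 ])]
slug [248.8403 228.6551] [0.606 0.192]
slug [260.3848 227.9356] [0.6086 0.1572]
slug [242.6649 240.4496] [0.5696 0.2094]
slug [269.4919 248.8201] [0.5447 0.128 ]
```

```bash
cat >>h.py <<'E'
from scipy.spatial.transform import Rotation as Ro
O=np.array([.604,.140]);W=-.153
def press(x,y): return O+x*np.array([np.cos(W),np.sin(W)])+y*np.array([-np.sin(W),np.cos(W)])
def to(P,yaw,pitch=0):
    "shift in tool axes to TCP point P, tool x at world yaw, fingers down"
    s=r.sense();R=np.array(s["ee_rot"]);d=R.T@(np.array(P)-s["tcp_pos"])
    G=np.array([[np.cos(yaw),np.sin(yaw),0],[np.sin(yaw),-np.cos(yaw),0],[0,0,-1]])@Ro.from_euler("y",pitch).as_matrix()
    print("shift",np.round(d,4),"rot",np.round(Ro.from_matrix(R.T@G).as_rotvec(),4))
def press_of(P): d=np.array(P)[:2]-O;c,s=np.cos(W),np.sin(W);return np.array([c*d[0]+s*d[1],-s*d[0]+c*d[1]])
E
python3 - <<'E'
from h import *
to([.432,-.386,.12],-.095)
A=lambda x,y:(np.array([x,y])+.5)/5-.5+[190,185]
for p in((390,166),(390,178)):print(press_of(onz("top",A(*p),.048)),press_of(onz("top",A(*p),.082)))
E
```

```text
shift [ 0.2756 -0.09    0.1104] rot [-1.700e-03  3.000e-04  4.408e-01]
[0.03686336 0.00196615] [ 0.02957195 -0.0022989 ]
[0.02949742 0.00063823] [ 0.02236971 -0.00359731]
```
Plate front at x≈0.0295 on bed. Scraper end at .024 leaves 5mm; choose centre x = -.028 → end .022. OK keep -.028.

The rows are not in the units I measure in: shifts go in cm and turns go in units of 0.2 rad. I convert before sending: 0.2756 m is 27.56, 0.23 m is 23, 0.441 rad is 2.205.

```bash
echo '[0.085,4.6,-1.5,1,0,0,0.4,0.085,9.2,-3,2,0,0,0.8,0.085,13.8,-4.5,3,0,0,1.2,0.085,18.4,-6,5,0,0,1.6,0.085,23,-7.5,8,0,0,2,0.085,27.56,-9,11,-0.0085,0,2.205,0.085,27.56,-9,11,-0.0085,0,2.205,0.085,27.56,-9,11,-0.0085,0,2.205]' > mv.in && python3 shift.py mv.in 40
python3 - <<'E'
from h import *
to([.432,-.386,.031],-.095)
E
```

```text
time_s: 0.9
tcp_pos: [0.4325, -0.3843, 0.1187]
ee_rot: [[0.996, -0.091, -0.003], [-0.091, -0.996, 0.002], [-0.003, -0.001, -1.0]]
wrist_force: [0.1, 0.4, -0.1]
opening: 0.0849
finger_force: 0.0
shift [-0.0001  0.0018  0.0877] rot [-0.0013  0.0031  0.0036]
```

```bash
echo '[0.085,0,0.1,3,0,0.01,0.015,0.085,0,0.18,6,0,0.015,0.015,0.085,0,0.18,8,0,0.015,0.015,0.085,0,0.18,8.77,0,0.015,0.015,0.085,0,0.18,8.77,0,0.015,0.015,0.085,0,0.18,8.77,0,0.015,0.015]' > mv.in && python3 shift.py mv.in 50
echo '[0.01,0,0,0,0,0,0,0.01,0,0,0,0,0,0,0.01,0,0,0,0,0,0,0.01,0,0,0,0,0,0,0.01,0,0,0,0,0,0,0.01,0,0,0,0,0,0]' > mv.in && python3 shift.py mv.in 50
python3 - <<'E'
from h import *
cv2.imwrite("pics/t1.png",np.hstack([cv2.resize(r.read_camera("top")[230:340,390:500],None,fx=3.6,fy=3.6,interpolation=2),cv2.resize(r.read_camera("scene")[250:360,130:240],None,fx=3.6,fy=3.6,interpolation=2)])[:,:,::-1])
E
```

```text
time_s: 1.5
tcp_pos: [0.4321, -0.3898, 0.0356]
ee_rot: [[0.995, -0.099, 0.005], [-0.099, -0.995, -0.004], [0.005, 0.004, -1.0]]
wrist_force: [-0.1, -0.0, 0.1]
opening: 0.0852
finger_force: 0.0
time_s: 2.1
tcp_pos: [0.4321, -0.3883, 0.0337]
ee_rot: [[0.995, -0.098, 0.003], [-0.098, -0.995, -0.002], [0.003, 0.002, -1.0]]
wrist_force: [1.0, -0.3, 1.0]
opening: 0.0212
finger_force: 52.8
```

View pics/t1.png

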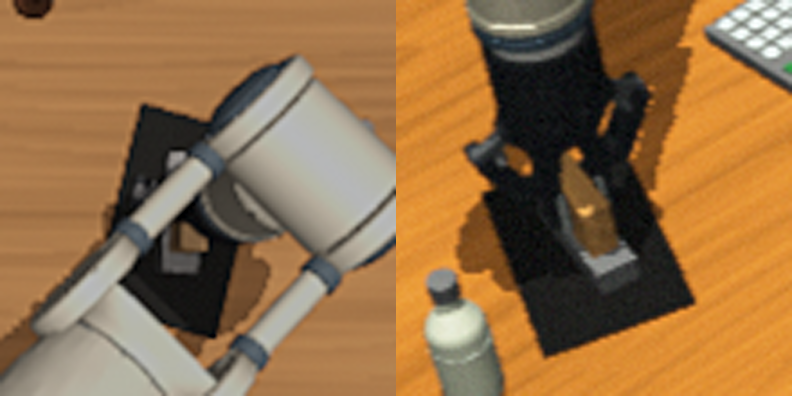

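The scraper is gripped across its grip, near the front third (scene half of crop around (590,210)); the opening is 21 mm at 53 N. Next: lift and carry high over the lever.

Scaled: -0.28 m is -28, -0.25 m is -25.

```bash
echo '[0.01,0,0,-1,0,0,0,0.01,0,0,-4,0,0,0,0.01,0,0,-8,0,0,0,0.01,0,0,-12.5,0,0,0,0.01,0,0,-17,0,0,0,0.01,0,0,-21,0,0,0,0.01,0,0,-25,0,0,0,0.01,0.5,-2,-28,0,0,0]' > mv.in && python3 shift.py mv.in
echo '[0.01,0.7,-3.5,-0.3,0,0,0.05,0.01,1.4,-7.5,0,0,0,0.1,0.01,2.1,-11.5,0,0,0,0.15,0.01,2.8,-15.5,0,0,0,0.2,0.01,3.5,-19.5,0,0,0,0.25,0.01,4.3,-23.5,0,0,0,0.275,0.01,5,-27.5,0,0,0,0.275,0.01,5.8,-31.5,0,0,0,0.275]' > mv.in && python3 shift.py mv.in
echo '[0.01,0.7,-3.5,0,0,0,0,0.01,1.4,-7,0,0,0,0,0.01,2,-10.5,0,0,0,0,0.01,2.5,-13.5,0,0,0,0,0.01,2.5,-14.7,0,0,0,0,0.01,2.5,-14.7,0,0,0,0,0.01,2.5,-14.7,0,0,0,0,0.01,2.5,-14.7,0,0,0,0]' > mv.in && python3 shift.py mv.in
python3 - <<'E'
from h import *
p=press(-.028,-.062);print(p);to([*p,.031+.042],W);print(r.sense()["joints"])
E
```

```text
time_s: 3.0
tcp_pos: [0.4371, -0.3697, 0.3168]
ee_rot: [[0.995, -0.101, 0.005], [-0.101, -0.995, -0.005], [0.005, 0.004, -1.0]]
wrist_force: [1.2, 0.4, -1.7]
opening: 0.0214
finger_force: 52.5
time_s: 3.8
tcp_pos: [0.5266, -0.059, 0.3139]
ee_rot: [[0.988, -0.153, 0.004], [-0.153, -0.988, -0.002], [0.004, 0.002, -1.0]]
wrist_force: [1.2, -0.3, -1.9]
opening: 0.0211
finger_force: 52.6
time_s: 4.6
tcp_pos: [0.5736, 0.0795, 0.3135]
ee_rot: [[0.988, -0.154, 0.004], [-0.154, -0.988, -0.002], [0.004, 0.002, -1.0]]
wrist_force: [0.7, -1.2, -1.1]
opening: 0.0216
finger_force: 52.5
[0.56687805 0.08299157]
shift [-0.0081 -0.0028  0.2405] rot [ 0.0018 -0.0039 -0.0018]
[ 0.08063923  0.06480779  1.11145023 -0.00291601  1.96191845  1.80510597]
```

```bash
echo '[0.01,-0.8,-0.3,3,0,-0.02,0,0.01,-0.8,-0.3,7,0,-0.02,0,0.01,-0.8,-0.3,11,0,-0.02,0,0.01,-0.8,-0.3,15,0,-0.02,0,0.01,-0.8,-0.3,19,0,-0.02,0,0.01,-0.8,-0.3,21.5,0,-0.02,0,0.01,-0.8,-0.3,22,0,-0.02,0,0.01,-0.8,-0.3,22,0,-0.02,0]' > mv.in && python3 shift.py mv.in
echo '[0.01,0,0,0,0,0,0,0.01,0,0,0,0,0,0]' > mv.in && python3 shift.py mv.in
python3 - <<'E'
from h import *
cv2.imwrite("pics/t2.png",np.hstack([cv2.resize(r.read_camera("top")[180:290,190:300],None,fx=3.6,fy=3.6,interpolation=2),cv2.resize(r.read_camera("scene")[170:280,320:430],None,fx=3.6,fy=3.6,interpolation=2)])[:,:,::-1])
p=press(-.028,-.062);to([*p,.076],W)
s=r.sense();print(press_of(s["tcp_pos"]),s["wrist_force"])
E
```

```text
time_s: 5.4
tcp_pos: [0.5667, 0.0837, 0.093]
ee_rot: [[0.988, -0.154, -0.002], [-0.154, -0.988, -0.002], [-0.002, 0.002, -1.0]]
wrist_force: [-0.8, -1.3, 0.1]
opening: 0.0213
finger_force: 52.5
time_s: 5.6
tcp_pos: [0.5683, 0.0845, 0.0958]
ee_rot: [[0.988, -0.153, 0.003], [-0.153, -0.988, -0.001], [0.004, 0.0, -1.0]]
wrist_force: [0.3, -0.3, -1.1]
opening: 0.0216
finger_force: 52.5
shift [-0.0009  0.0018  0.0191] rot [ 0.0007 -0.0025 -0.0003]
[-0.02717658 -0.06018914] [ 0.11758173  0.56638784 -1.31635027]
```

View pics/t2.png

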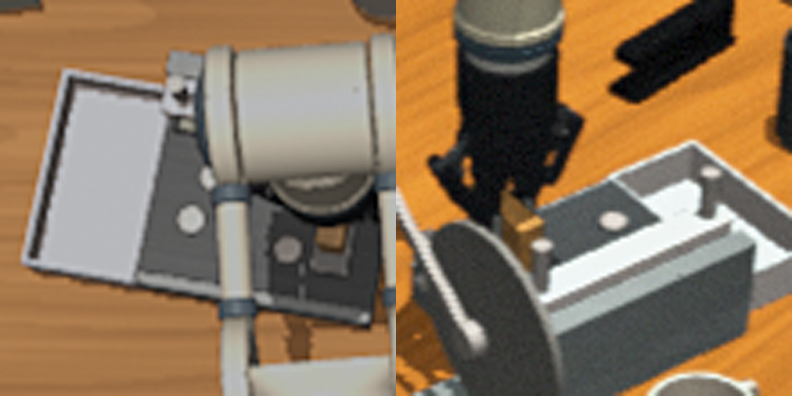

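Scraper is held over the bed's right side (top half (330,245)), with slug3 at (288,250) to its left and clear of it. Lower in small steps, watching the force.

```bash
echo '[0.01,-0.1,0.1,0.6,0,-0.01,0,0.01,-0.1,0.1,1.2,0,-0.01,0,0.01,-0.1,0.1,1.6,0,-0.01,0,0.01,-0.1,0.1,1.6,0,-0.01,0,0.01,-0.1,0.1,1.6,0,-0.01,0]' > mv.in && python3 shift.py mv.in
for i in 1 2 3 4; do echo '[0.01,0,0,0.1,0,0,0,0.01,0,0,0.1,0,0,0,0.01,0,0,0.1,0,0,0]' > mv.in && python3 shift.py mv.in | grep -E 'tcp|wrist'; done
```

```text
time_s: 6.2
tcp_pos: [0.5657, 0.0838, 0.0767]
ee_rot: [[0.988, -0.153, -0.003], [-0.153, -0.988, -0.001], [-0.003, 0.002, -1.0]]
wrist_force: [0.2, -0.4, -1.5]
opening: 0.0216
finger_force: 52.5
tcp_pos: [0.566, 0.0838, 0.0762]
wrist_force: [1.0, -0.3, -0.9]
tcp_pos: [0.5659, 0.0838, 0.075]
wrist_force: [-0.4, -0.8, -1.3]
tcp_pos: [0.5659, 0.0838, 0.0748]
wrist_force: [-3.5, -1.3, 5.1]
tcp_pos: [0.5659, 0.0838, 0.0747]
wrist_force: [-6.6, -0.5, 9.2]
```

Contact at measured z of about 0.0749. Back off 3 mm for about 1 mm of clearance, then sweep.

Scaled: -0.046 m is -4.6, -0.037 m is -3.7.

```bash
echo '[0.01,0,0,-0.3,0,0,0,0.01,0,0,-0.3,0,0,0,0.01,0,-0.4,-0.3,0,0,0,0.01,0,-1.1,-0.3,0,0,0,0.01,0,-1.9,-0.3,0,0,0,0.01,0,-2.8,-0.3,0,0,0,0.01,0,-3.7,-0.3,0,0,0,0.01,0,-4.6,-0.3,0,0,0]' > mv.in && python3 shift.py mv.in
echo '[0.01,0,-0.9,0,0,0,0,0.01,0,-1.8,0,0,0,0,0.01,0,-2.7,0,0,0,0,0.01,0,-3.6,0,0,0,0,0.01,0,-4.5,0,0,0,0,0.01,0,-5.4,0,0,0,0,0.01,0,-6.3,0,0,0,0,0.01,0,-7.2,0,0,0,0]' > mv.in && python3 shift.py mv.in
python3 - <<'E'
from h import *
im=r.read_camera("scene");to2=r.read_camera("top")
cv2.imwrite("pics/t3.png",np.hstack([cv2.resize(to2[180:290,190:300],None,fx=3.6,fy=3.6,interpolation=2),cv2.resize(im[170:280,340:450],None,fx=3.6,fy=3.6,interpolation=2)])[:,:,::-1])
print(press_of(r.sense()["tcp_pos"]))
E
```

```text
time_s: 8.2
tcp_pos: [0.573, 0.1303, 0.0759]
ee_rot: [[0.988, -0.152, -0.003], [-0.152, -0.988, -0.001], [-0.003, 0.001, -1.0]]
wrist_force: [0.4, -0.1, -1.0]
opening: 0.0213
finger_force: 52.4
time_s: 9.0
tcp_pos: [0.584, 0.2011, 0.0759]
ee_rot: [[0.988, -0.153, -0.003], [-0.153, -0.988, -0.001], [-0.003, 0.001, -1.0]]
wrist_force: [-0.8, 0.2, -0.3]
opening: 0.0215
finger_force: 52.5
[-0.02926154  0.05793928]
```

View pics/t3.png

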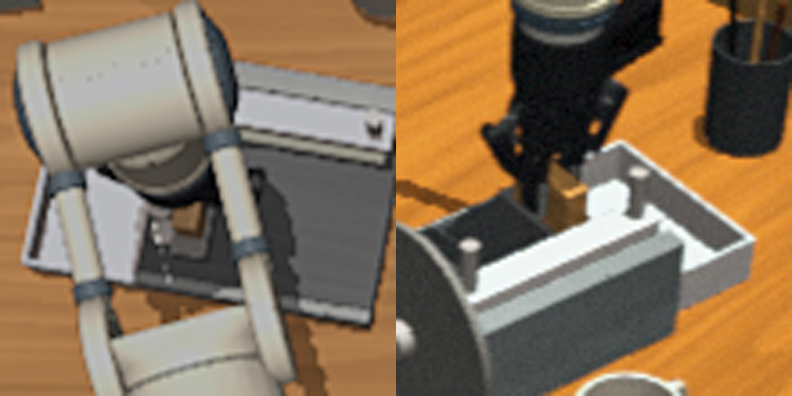

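Mid-sweep: the bed behind the scraper is empty and a slug is visible in front of the face at about (163,232). Continue over the edge, then lift and look.

Scaled: -0.062 m is -6.2, -0.06 m is -6.

```bash
echo '[0.01,0,-0.9,0,0,0,0,0.01,0,-1.8,0,0,0,0,0.01,0,-2.7,0,0,0,0,0.01,0,-3.6,0,0,0,0,0.01,0,-4.5,0,0,0,0,0.01,0,-5.4,0,0,0,0,0.01,0,-6,0,0,0,0,0.01,0,-6.2,0,0,0,0]' > mv.in && python3 shift.py mv.in
echo '[0.01,0,0,0,0,0,0,0.01,0,0,-3,0,0,0,0.01,0,0,-7,0,0,0,0.01,0,3,-11,0,0,0,0.01,0,7,-15,0,0,0,0.01,-1,11,-19,0,0,0,0.01,-1,15.5,-22.5,0,0,0,0.01,-2,20,-23.5,0,0,0]' > mv.in && python3 shift.py mv.in
python3 - <<'E'
from h import *
im=r.read_camera("scene");to2=r.read_camera("top")
cv2.imwrite("pics/t4.png",np.hstack([cv2.resize(to2[180:290,190:300],None,fx=3.6,fy=3.6,interpolation=2),cv2.resize(im[170:280,340:450],None,fx=3.6,fy=3.6,interpolation=2)])[:,:,::-1])
print(press_of(r.sense()["tcp_pos"]))
to([.432,-.388,.31],-.098)
E
```

```text
time_s: 9.9
tcp_pos: [0.5933, 0.2625, 0.0757]
ee_rot: [[0.988, -0.152, -0.003], [-0.152, -0.988, -0.001], [-0.003, 0.001, -1.0]]
wrist_force: [-0.2, -0.5, -2.4]
opening: 0.0217
finger_force: 52.4
time_s: 10.7
tcp_pos: [0.5485, 0.0803, 0.3089]
ee_rot: [[0.988, -0.152, 0.002], [-0.152, -0.988, -0.001], [0.002, 0.0, -1.0]]
wrist_force: [0.3, -0.8, -1.3]
opening: 0.0213
finger_force: 52.5
[-0.04557334 -0.07100339]
shift [-0.0409  0.4773  0.0016] rot [ 0.0019 -0.0055 -0.0614]
```

View pics/t4.png

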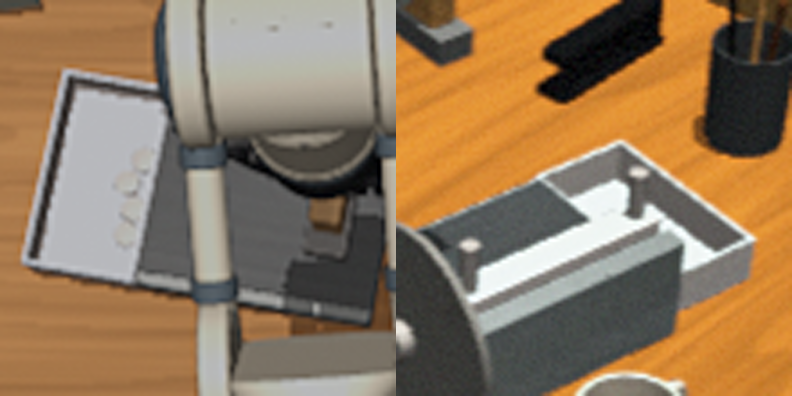

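All four slugs lie in the tray (top half, about (141,160), (125,183), (130,208) and (123,233)) and the bed is clear. Carry the scraper back.

Scaled: 0.32 m is 32, 0.28 m is 28, -0.06 rad is -0.3.

```bash
echo '[0.01,-0.3,4,0,0,0,-0.05,0.01,-0.7,8,0,0,0,-0.1,0.01,-1,12,0,0,0,-0.15,0.01,-1.4,16,0,0,0,-0.2,0.01,-1.7,20,0,0,0,-0.25,0.01,-2,24,0,0,0,-0.3,0.01,-2.4,28,0,0,0,-0.3,0.01,-2.7,32,0,0,0,-0.3]' > mv.in && python3 shift.py mv.in >/dev/null
echo '[0.01,-0.3,4,2,0,0,0,0.01,-0.7,8,5,0,0,0,0.01,-1,11.5,8,0,0,0,0.01,-1.2,14,11,0,0,0,0.01,-1.4,15.5,14,0,0,0,0.01,-1.4,15.7,17,0,0,0,0.01,-1.4,15.7,18,0,0,0,0.01,-1.4,15.7,18,0,0,0]' > mv.in && python3 shift.py mv.in
echo '[0.01,0,0,0,0,0,0,0.01,0,0,0,0,0,0,0.01,0,0,0,0,0,0]' > mv.in && python3 shift.py mv.in >/dev/null
python3 - <<'E'
from h import *
to([.4321,-.3883,.0337],-.098)
E
```

```text
time_s: 12.4
tcp_pos: [0.4432, -0.3847, 0.124]
ee_rot: [[0.996, -0.093, -0.006], [-0.093, -0.996, 0.002], [-0.006, -0.002, -1.0]]
wrist_force: [-0.5, -0.1, -0.8]
opening: 0.0216
finger_force: 52.5
shift [-0.0124  0.0032  0.0948] rot [ 0.0034 -0.      0.0054]
```

Scaled: 0.09 m is 9, 0.08 m is 8, 0.005 rad is 0.025.

```bash
echo '[0.01,-0.6,0.3,3,0.015,0,0.025,0.01,-1.2,0.3,6,0.015,0,0.025,0.01,-1.2,0.3,8,0.015,0,0.025,0.01,-1.2,0.3,9,0.015,0,0.025,0.01,-1.2,0.3,9,0.015,0,0.025,0.01,-1.2,0.3,9,0.015,0,0.025]' > mv.in && python3 shift.py mv.in|grep -E 'tcp|wrist'
for i in 1 2 3 4 5; do echo '[0.01,0,0,0.1,0,0,0,0.01,0,0,0.1,0,0,0,0.01,0,0,0.1,0,0,0]' > mv.in && python3 shift.py mv.in | grep -E 'tcp|wrist'; done
```

```text
tcp_pos: [0.4322, -0.3882, 0.0379]
wrist_force: [-0.6, -0.7, -0.4]
tcp_pos: [0.4318, -0.388, 0.0361]
wrist_force: [-0.4, 0.1, -1.9]
tcp_pos: [0.4315, -0.3877, 0.0343]
wrist_force: [-0.4, -1.0, -1.5]
tcp_pos: [0.4315, -0.3878, 0.0338]
wrist_force: [-2.4, 0.3, 2.2]
tcp_pos: [0.4315, -0.3878, 0.0337]
wrist_force: [-4.1, 2.4, 7.7]
tcp_pos: [0.4314, -0.3879, 0.0337]
wrist_force: [-6.0, 4.7, 13.4]
```

```bash
echo '[0.01,0,0,-0.2,0,0,0,0.01,0,0,-0.25,0,0,0,0.05,0,0,-0.25,0,0,0,0.085,0,0,-0.25,0,0,0,0.085,0,0,-0.25,0,0,0,0.085,0,0,-0.25,0,0,0,0.085,0,0,-0.25,0,0,0,0.085,0,0,-1,0,0,0]' > mv.in && python3 shift.py mv.in
echo '[0.085,0,0,-2,0,0,0,0.085,0,0,-5,0,0,0,0.085,0,0,-9,0,0,0,0.085,0,0,-13,0,0,0,0.085,-3,0,-15,0,0,0,0.085,-7,-2,-15,0,0,0,0.085,-10,-6,-15,0,0,0,0.085,-10,-10,-15,0,0,0]' > mv.in && python3 shift.py mv.in
```

```text
time_s: 15.6
tcp_pos: [0.4309, -0.3871, 0.0403]
ee_rot: [[0.995, -0.098, -0.004], [-0.098, -0.995, 0.004], [-0.005, -0.003, -1.0]]
wrist_force: [-0.2, 0.1, -1.2]
opening: 0.0849
finger_force: 0.0
time_s: 16.4
tcp_pos: [0.3397, -0.2781, 0.1927]
ee_rot: [[0.995, -0.102, -0.002], [-0.102, -0.995, 0.001], [-0.002, -0.0, -1.0]]
wrist_force: [2.5, 0.8, 0.7]
opening: 0.0847
finger_force: 0.0
```

```bash
python3 - <<'E'
from h import *
to([.4942,-.0374,.29],W+np.pi/2)
t=r.read_camera("top")
cv2.imwrite("pics/t5.png",t[:,:,::-1])
g=cv2.cvtColor(t,cv2.COLOR_RGB2HSV);m=np.zeros(g.shape[:2],np.uint8);m[262:316,428:452]=cv2.inRange(g,(8,60,140),(30,255,255))[262:316,428:452]
c=max(cv2.findContours(m,0,2)[0],key=cv2.contourArea);print(cv2.minAreaRect(c),"was (443.2,287.4) 7.4x23 4.4deg")
E
```

```text
shift [ 0.129  -0.2552 -0.0975] rot [-2.0000e-03  1.4000e-03 -1.5199e+00]
((448.300048828125, 262.1000061035156), (6.324554920196533, 1.8973664045333862), 18.434947967529297) was (443.2,287.4) 7.4x23 4.4deg
```

```bash
echo '[0.085,1,-2,-2,0,0,-0.7,0.085,2,-4,-4,0,0,-1.4,0.085,3,-6,-6,0,0,-2.1,0.085,4,-9,-8,0,0,-2.8,0.085,5.5,-12,-9.75,0,0,-3.5,0.085,7,-15,-9.75,0,0,-4.2,0.085,9,-18,-9.75,0,0,-4.9,0.085,11,-21,-9.75,0,0,-5.6]' > mv.in && python3 shift.py mv.in >/dev/null
echo '[0.085,0,0,0,0,0,-0.7,0.085,0,0,0,0,0,-1.4,0.085,0,0,0,0,0,-2,0.085,0,0,0,0,0,-2,0.085,0,0,0,0,0,-2]' > mv.in && python3 shift.py mv.in
python3 - <<'E'
from h import *
to([.4942,-.0374,.29],W+np.pi/2);print(r.sense()["joints"])
t=r.read_camera("top");s=r.read_camera("scene")
cv2.imwrite("pics/t6.png",t[:,:,::-1]);cv2.imwrite("pics/s6.png",s[:,:,::-1])
g=cv2.cvtColor(t,cv2.COLOR_RGB2HSV);m=np.zeros(g.shape[:2],np.uint8);m[270:306,432:450]=cv2.inRange(g,(8,60,140),(30,255,255))[270:306,432:450]
c=max(cv2.findContours(m,0,2)[0],key=cv2.contourArea);print(cv2.minAreaRect(c),"was (443.2,287.4) 7.4x23 4.4deg")
o=cv2.imread("pics/scene0.png").astype(int);d=np.abs(o-s[:,:,::-1].astype(int)).max(2)[280:350,150:215];print("scene diff around scraper",(d>50).sum())
o=cv2.imread("pics/top0.png").astype(int);d=np.abs(o-t[:,:,::-1].astype(int)).max(2)[255:325,415:465];print("top diff",(d>50).sum())
E
```

```text
time_s: 17.75
tcp_pos: [0.4724, -0.0806, 0.2898]
ee_rot: [[0.152, 0.988, -0.002], [0.988, -0.152, 0.002], [0.002, -0.002, -1.0]]
wrist_force: [-0.5, -0.1, 0.4]
opening: 0.0847
finger_force: 0.0
shift [ 0.046   0.0149 -0.0002] rot [-0.0021 -0.0015  0.0008]
[-2.41025125e-01 -2.09513680e-01  1.41536600e+00  1.44147467e-03
  1.93798572e+00 -8.83366285e-02]
((443.8923034667969, 287.4384460449219), (7.377512454986572, 23.075529098510742), 3.1798300743103027) was (443.2,287.4) 7.4x23 4.4deg
scene diff around scraper 61
top diff 75
```

The scraper stands on its mat in its old place, within about 2 mm. Now over the handle and down.

Scaled: 0.113 m is 11.3, 0.11 m is 11.

```bash
echo '[0.085,2,0.7,0,0,0,0,0.085,4,1.4,0,0,0,0,0.085,4.6,1.5,0,0,0,0,0.085,4.6,1.5,3,0,0,0,0.085,4.6,1.5,6,0,0,0,0.085,4.6,1.5,9,0,0,0,0.085,4.6,1.5,11,0,0,0,0.085,4.6,1.5,11.3,0,0,0]' > mv.in && python3 shift.py mv.in
echo '[0.085,0,0,0,0,0,0,0.085,0,0,0,0,0,0,0.085,0,0,0,0,0,0]' > mv.in && python3 shift.py mv.in
python3 - <<'E'
from h import *
to([.4942,-.0374,.177],W+np.pi/2)
t=r.read_camera("top");s=r.read_camera("scene")
a=cv2.resize(t[220:300,270:370],None,fx=3.9,fy=3.9,interpolation=2);b=cv2.resize(s[160:260,260:360],None,fx=3.9,fy=3.9,interpolation=2)
a=np.vstack([a,np.zeros((78,390,3),np.uint8)]);cv2.imwrite("pics/t7.png",np.hstack([a,b])[:,:,::-1])
E
```

```text
time_s: 18.65
tcp_pos: [0.4923, -0.0374, 0.1731]
ee_rot: [[0.15, 0.989, -0.008], [0.989, -0.15, 0.002], [0.001, -0.008, -1.0]]
wrist_force: [-0.3, 1.2, -0.5]
opening: 0.0848
finger_force: 0.0
time_s: 18.95
tcp_pos: [0.4945, -0.0374, 0.1782]
ee_rot: [[0.149, 0.989, 0.0], [0.989, -0.149, 0.002], [0.002, 0.0, -1.0]]
wrist_force: [-0.6, 0.1, 0.3]
opening: 0.0851
finger_force: 0.0
shift [-0.0001 -0.0003  0.0012] rot [ 0.0002 -0.0016  0.0037]
```

```bash
echo '[0.005,0,0,0,0,0,0,0.005,0,0,0,0,0,0,0.005,0,0,0,0,0,0,0.005,0,0,0,0,0,0,0.005,0,0,0,0,0,0,0.005,0,0,0,0,0,0,0.005,0,0,0,0,0,0]' > mv.in && python3 shift.py mv.in 60
python3 - <<'E'
from h import *
s=r.sense();print(s["wrist_torque"])
z0=100+170*np.sin(.6);x0=60-170*np.cos(.6)
for q in(.1,.2,.3,.4,.5,.6,.65,.7,.75):print(q,round(60-170*np.cos(.6-q)-x0,1),round(z0-100-170*np.sin(.6-q),1))
E
```

```text
time_s: 19.75
tcp_pos: [0.4932, -0.0371, 0.1765]
ee_rot: [[0.149, 0.989, -0.004], [0.989, -0.149, 0.002], [0.002, -0.004, -1.0]]
wrist_force: [-5.4, 1.1, 3.7]
opening: 0.0162
finger_force: 58.4
[ 0.12296183  0.94046012 -0.12775459]
0.1 -8.9 14.5
0.2 -16.3 29.8
0.3 -22.1 45.8
0.4 -26.3 62.2
0.5 -28.8 79.0
0.6 -29.7 96.0
0.65 -29.5 104.5
0.7 -28.8 113.0
0.75 -27.8 121.4
```

The rows are not in the units I measure in: shifts go in cm and turns go in units of 0.2 rad. I convert before sending: -0.009 m is -0.9, 0.046 m is 4.6.

```bash
echo '[0.005,0,-0.5,0.7,0,0,0,0.005,0,-0.9,1.45,0,0,0,0.005,0,-1.3,2.2,0,0,0,0.005,0,-1.63,3,0,0,0,0.005,0,-1.94,3.8,0,0,0,0.005,0,-2.21,4.6,0,0,0,0.005,0,-2.21,4.6,0,0,0,0.005,0,-2.21,4.6,0,0,0]' > mv.in && python3 shift.py mv.in
python3 - <<'E'
from h import *
s=r.sense();print(press_of(s["tcp_pos"]),s["tcp_pos"][2]+.019)
E
```

```text
time_s: 20.55
tcp_pos: [0.4729, -0.0338, 0.133]
ee_rot: [[0.148, 0.989, 0.002], [0.989, -0.148, 0.002], [0.002, 0.002, -1.0]]
wrist_force: [-4.2, 1.4, 11.3]
opening: 0.0163
finger_force: 62.5
[-0.10305987 -0.19170831] 0.15197409369256992
```

```bash
echo '[0.005,0,-0.25,0.8,0,0,0,0.005,0,-0.42,1.64,0,0,0,0.005,0,-0.55,2.5,0,0,0,0.005,0,-0.67,3.3,0,0,0,0.005,0,-0.72,4.2,0,0,0,0.005,0,-0.76,5,0,0,0,0.005,0,-0.74,5.85,0,0,0,0.005,0,-0.67,6.7,0,0,0]' > mv.in && python3 shift.py mv.in
echo '[0.005,0,0.1,0.6,0,0,0,0.005,0,0.1,0.85,0,0,0,0.005,0,0.1,0.85,0,0,0,0.005,0,0.1,0.85,0,0,0,0.005,0,0.1,0.85,0,0,0]' > mv.in && python3 shift.py mv.in
python3 - <<'E'
from h import *
s=r.sense();print(press_of(s["tcp_pos"]),s["tcp_pos"][2]+.0187)
t=r.read_camera("top");s=r.read_camera("scene")
a=cv2.resize(t[190:290,260:360],None,fx=3.9,fy=3.9,interpolation=2);b=cv2.resize(s[170:300,260:390],None,fx=3,fy=3,interpolation=2)
cv2.imwrite("pics/t8.png",np.hstack([a,b])[:,:,::-1])
E
```

```text
time_s: 21.35
tcp_pos: [0.4642, -0.0323, 0.0646]
ee_rot: [[0.148, 0.989, -0.004], [0.989, -0.148, 0.003], [0.002, -0.004, -1.0]]
wrist_force: [-9.4, 1.9, 7.3]
opening: 0.016
finger_force: 67.7
time_s: 21.85
tcp_pos: [0.465, -0.0324, 0.0558]
ee_rot: [[0.148, 0.989, -0.005], [0.989, -0.148, 0.003], [0.002, -0.005, -1.0]]
wrist_force: [-13.1, 1.9, 10.1]
opening: 0.0161
finger_force: 67.9
[-0.11109227 -0.19161632] 0.0745013764519078
```

View pics/t8.png

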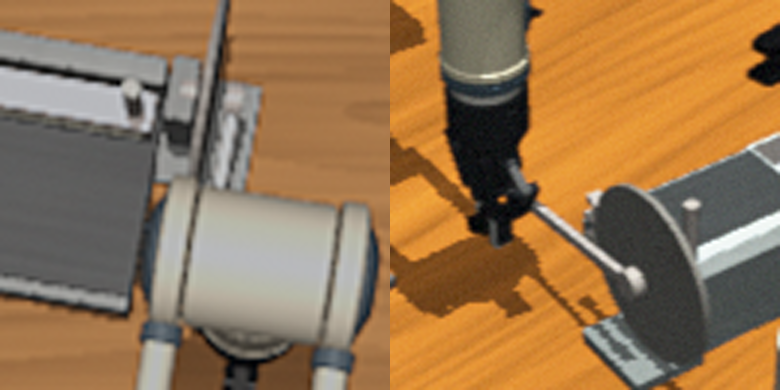

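The gripper holds the handle; the arm runs from the pivot (632,280) to the fingers (540,208) in the scene half. I'll check the lever's angle from that line, against the rest picture.

```bash
python3 - <<'E'
from h import *
n=np.array([-np.sin(W),np.cos(W),0])
def hit(p,y=-.155):
    o,d=ray("scene",p);P0=np.array([*press(0,y),0]);P=o+d*(n@(P0-o))/(n@d);return np.array([press_of(P)[0],P[2]])
for nm,c,k,o,lst in(("rest","",4.4,(270,185),((250,225),(190,112),(220,168))),("now","",3,(260,170),((627,272),(540,208),(585,241)))):
    for p in lst:
        q=np.array(p,float)-([390,0] if nm=="now" else [0,0]);h=hit((q+.5)/k-.5+o);d=h-[.06,.1];print(nm,h,"q",.6-np.arctan2(d[1],-d[0]))
s=r.sense();print(s["wrist_force"],s["tcp_pos"])
E
```

```text
rest [-0.00356214  0.15534919] q -0.11643977474730893
rest [-0.06699972  0.20107329] q -0.07220807523673445
rest [-0.03513004  0.1784936 ] q -0.0898708739065407
now [0.05244587 0.10972673] q -0.31046481105857693
now [-0.088688    0.08948823] q 0.67057938216961
now [-0.01325108  0.10042785] q 0.5941592395723359
[-12.69697858   2.64839387   9.51215   ] [ 0.46501889 -0.03247038  0.0558202 ]
```

Scaled: -0.001 m is -0.1.

```bash
echo '[0.005,0,-0.1,0,0,0,0,0.005,0,-0.1,0,0,0,0,0.005,0,-0.1,0,0,0,0,0.005,0,-0.1,0,0,0,0,0.005,0,-0.1,0,0,0,0,0.005,0,-0.1,0,0,0,0,0.005,0,-0.1,0,0,0,0,0.005,0,-0.1,0,0,0,0]' > mv.in && python3 shift.py mv.in
python3 - <<'E'
from h import *
t=r.read_camera("top");g=cv2.cvtColor(t,cv2.COLOR_RGB2GRAY)
o=cv2.imread("pics/top0.png",0).astype(int)
for n,(x,y,w,h) in dict(stamp=(390,215,20,25),stapler=(120,285,65,20),calc=(343,292,38,50),mug=(270,145,45,45),tape=(383,165,25,50),glue=(472,258,26,24),cup=(130,222,42,40)).items():print(n,(np.abs(g[y:y+h,x:x+w].astype(int)-o[y:y+h,x:x+w])>40).sum(),end=" ")
E
```

```text
time_s: 22.75
tcp_pos: [0.465, -0.0324, 0.0564]
ee_rot: [[0.148, 0.989, -0.002], [0.989, -0.148, 0.002], [0.002, -0.002, -1.0]]
wrist_force: [-9.0, 2.3, 10.8]
opening: 0.0162
finger_force: 67.9
stamp 0 stapler 0 calc 59 mug 0 tape 0 glue 0 cup 0
```

```bash
python3 -c "
from station import r
print(r.job_done())"
```

```text
the job is handed in; nothing more can be done
None
```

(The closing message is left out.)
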